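Load the two press fixtures

TASK

Load the two fixtures for the arbor press, each part fully down over the pin. On the square fixture goes the square flange first, then the steel sleeve, then the wide round ring on top; on the round fixture the steel hexagonal ring goes first, then the closed cap over it. Leave the small blue dish, the screwdriver and the bottle where they are.

Things in the scene. Friction and masses are not known exactly. Their poses are not given: they have to be found in the camera images.
- square_fixture: aluminium block 76 x 76 mm, 15 mm high, fixed to the bench, with an upright steel pin 14 mm in diameter at its centre that rises 42 mm above the block's top (its last 4 mm taper to 8 mm). Its origin is the centre of its underside; z points up. x and y are along its sides. The parts stand on the block's top, 15 mm above the origin.
- round_fixture: round aluminium block 82 mm in diameter, 15 mm high, fixed to the bench, with an upright steel pin 14 mm in diameter at its centre that rises 32 mm above the block's top (its last 4 mm taper to 8 mm). Its origin is the centre of its underside; z points up. The parts stand on the block's top, 15 mm above the origin.
- square_flange: loose black plastic square plate 54 x 54 mm, 12 mm thick, lying flat, with a 24 mm round hole right through its centre; about 40 g. Its origin is the centre of its underside; z points up. x and y are along its sides: grip it across two parallel sides.
- sleeve: loose steel tube standing upright, 36 mm outside diameter, 24 mm bore right through, 20 mm high; about 90 g. Its origin is the centre of its underside; z points up.
- wide_ring: loose black plastic round ring lying flat, 54 mm outside diameter, 24 mm bore right through, 12 mm thick; about 35 g. Its origin is the centre of its underside; z points up.
- hex_ring: loose steel hexagonal ring lying flat, like a large nut, 46 mm across flats, 12 mm thick, with a hexagonal hole 24 mm across flats right through; about 130 g. Its origin is the centre of its underside; z points up. Two parallel flats face along its x axis (the others at 60 and 120 degrees from it).
- cap: loose black plastic round closed cap, 42 mm in diameter, 30 mm high, standing open side down, its flat top without a hole (bevelled to 34 mm over the top 5 mm); the blind bore from below is 28 mm wide and at least 23 mm deep; about 30 g. Its origin is the centre of its underside; z points up.
- dish: small loose blue plastic dish 74 x 74 mm, 24 mm high, with two black mouldings in it; not part of the job, to be left alone. Its origin is the centre of its underside; z points up.
- screwdriver: loose screwdriver 190 mm long lying along its own x on the left of the bench; not part of the job, to be left alone.
- bottle: loose white plastic bottle 56 mm in diameter, 130 mm high, standing on the right of the bench; not part of the job, to be left alone. Its origin is the centre of its underside; z points up.

How it is judged:
By the outcome, as a careful person would: the job done as asked, in the order asked, and still so for the second after the job is handed in, with the robot touching nothing.
It also fails if it takes over 128 s, if anything falls off the work surface, if the arm or the gripper's body presses on something with over 40 N, if the wrist force passes 120 N, or if a joint passes its speed limit or range.

ROBOT

A 6-joint arm with a two-finger parallel gripper is mounted at the origin on the work surface. World frame = base frame: x ahead of the robot, y to its left, z up, the work surface at z = 0. Lengths are in m, angles in rad, forces in N, time in s.
With the tool pointing down it reaches from about 0.4 to 0.925 m from the base axis. Payload 12.5 kg.
Tool frame: the origin (TCP) lies midway between the tips of the shut fingers; the grasp point (between the pads) lies 19 mm behind it; z points along the fingers, y is the line along which they close (so a half turn about z gives the same grasp; the last joint's range is limited). The gripper opens to 95 mm and grips with 3 to 60 N. Pads are 20 mm wide; open, the fingers measure 119 mm over their backs; the gripper's body (75 mm by 180 mm) begins 59 mm behind the grasp point.
Start: joints at [1.202, 0.491, 1.559, -0, 1.092, -0.106], TCP at [0.162, 0.604, 0.215] pointing down, gripper open.
Joint ranges: [-3.1, 3.1], [-0.84, 2.19], [0.05, 2.79], [-1.13, 4.28], [0.06, 2.93], [-2.69, 2.69]. Speed limits (rad/s): [2.22, 2.22, 2.79, 3.14, 3.14, 3.14].

INTERFACE

Orientations are given as a unit quaternion [x, y, z, w].
In Python, from workcell import state, grab_frame, camera_model, close_job gives the robot as it stands.
- The arm moves only by the tool carry_out, never from a script. Its argument "targets" is a list of rows, each a list of 6 numbers: the shift along the tool's x, y, z normalised to -1 to 1, where 1 is 0.4 m, then the turn, a rotation vector about the tool's x, y, z normalised to -1 to 1, where 1 is 45 degrees. A call has 1 to 5 rows; each row is the pose to reach, as a shift and turn from the pose commanded when the call began, along the tool's axes at that moment; what a row does not reach only later rows make up. A row lasts 1/8 s, in which the tool goes at most 62.5 mm and 10.7 degrees, less where a joint would pass 70% of its speed; a pose out of reach is approached as far as the arm can. A call with a number of a shift or a turn outside -1 to 1 is refused whole. A call with a gripper value outside its range is refused whole. "hand" is the opening, from 0 (shut) to 1 (fully open), set as the call begins (left out, the last holds). The fingers move at their own pace and stop on an object; the grip force is fixed at half the most. Time passes only in rows, so rows that repeat a pose let the fingers close. It gives the time, the measured TCP pose, the force, the opening and the grip force at its end, in the units of the state.
- state(): the state, without advancing time (a new reading comes with each control period).
- grab_frame(name): name is "side" or "top"; returns the picture (420x560x3 uint8, red, green, blue); there is no depth.
- camera_model(name): a dict with "intrinsics" (3x3 intrinsics, pixels), "distortion" ([k1, k2, p1, p2, k3] as OpenCV has them; the pictures are not rectified), "pose" (4x4, takes a point from camera to world coordinates). Camera axes: x right, y down, z forward; pixel columns grow to the right and rows downward; lengths in m; the calibration is good to about 2 mm. A picture is of the moment at which its call begins. camera_model takes no time and is no camera call.
- close_job(): hands the job in; it is judged then, once.
The state is a dict: "clock": time; "joint_pos": joint angles; "dq": joint speeds; "joint_efforts": joint torques, N m; "eef_pos": TCP position; "eef_rot": TCP orientation; "force": force on the tool from outside, world axes, zero at the start; "wrist_torque": the same for the moment, N m; "finger_gap": opening from 0.0 (shut) to 1.0 (fully open); "grip_force": force on a finger pad.
Only numpy, scipy, OpenCV 4.12 (cv2) and the standard library are available. Lean on these libraries where they do the work, as an engineer would, in place of code of your own. Each camera call takes 0.05 s, during which the arm holds its last target. There are 200 camera calls.

## Working session

There is one attempt and no reset: what is moved stays moved. The work goes in short steps, Python scripts to look and compute and a tool call to move; the robot and the scene stay as the last step left them, time stands still between calls to the robot, and variables do not carry over. Pictures are saved under pics/ and viewed, at most 14 in all, crops included, and the job is handed in when it is done.

Besides the shell and the picture viewer there is one more tool, called in YAML: its name, and indented under it one key for each argument. carry_out: Moves the arm, as the interface text tells. Scaled input: -1 to 1 covers 0.4 m each way for a shift and 45 degrees each way for a turn. Its arguments: {"type":"object","properties":{"targets":{"type":"array"},"hand":{"type":"number"}},"required":["targets"]}

```bash
mkdir -p pics; ls
python3 - <<'E'
from workcell import *
import cv2,numpy as np
np.set_printoptions(precision=4,suppress=True)
for n in("side","top"):
    cv2.imwrite(f"pics/{n}0.png",cv2.cvtColor(grab_frame(n),cv2.COLOR_RGB2BGR)); print(camera_model(n))
print(state())
E
```

```text
pics
{'intrinsics': array([[425.758 ,   0.    , 276.8326],
       [  0.    , 425.758 , 211.1217],
       [  0.    ,   0.    ,   1.    ]]), 'distortion': array([0.0177, 0.    , 0.    , 0.    , 0.    ]), 'pose': array([[ 0.9892, -0.1048,  0.102 ,  0.4067],
       [-0.145 , -0.6112,  0.7781, -0.9472],
       [-0.0192, -0.7845, -0.6198,  0.7931],
       [ 0.    ,  0.    ,  0.    ,  1.    ]])}
{'intrinsics': array([[456.865 ,   0.    , 281.3326],
       [  0.    , 456.865 , 212.841 ],
       [  0.    ,   0.    ,   1.    ]]), 'distortion': array([-0.1117,  0.    ,  0.    ,  0.    ,  0.    ]), 'pose': array([[-0.0154, -0.9873,  0.1579,  0.286 ],
       [-0.9999,  0.0162,  0.0038, -0.0094],
       [-0.0063, -0.1579, -0.9874,  1.4084],
       [ 0.    ,  0.    ,  0.    ,  1.    ]])}
{'clock': 0.1, 'joint_pos': array([ 1.2024,  0.4915,  1.5593,  0.    ,  1.0917, -0.1056]), 'dq': array([-0.0014, -0.0014, -0.0025, -0.0002, -0.0013, -0.0009]), 'joint_efforts': array([  0.0016, -61.3625, -25.8608,   0.0694,   0.047 ,  -0.0001]), 'eef_pos': array([0.1623, 0.6034, 0.2141]), 'eef_rot': array([ 0.131 ,  0.9914, -0.0005, -0.0001]), 'force': array([-0.0193,  0.907 , -0.2587]), 'wrist_torque': array([ 0.041 , -0.0367, -0.0214]), 'grip_force': 0.0, 'finger_gap': 1.003317240955182}
```

View pics/side0.png

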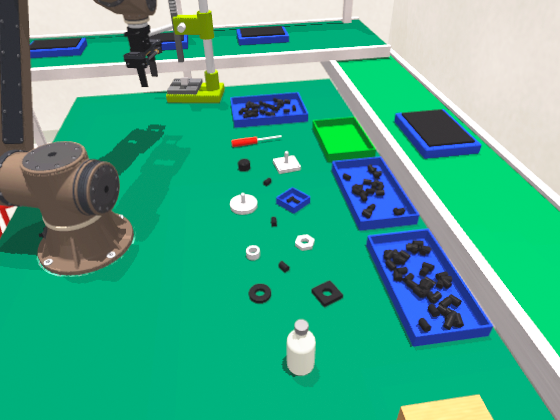

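View pics/top0.png

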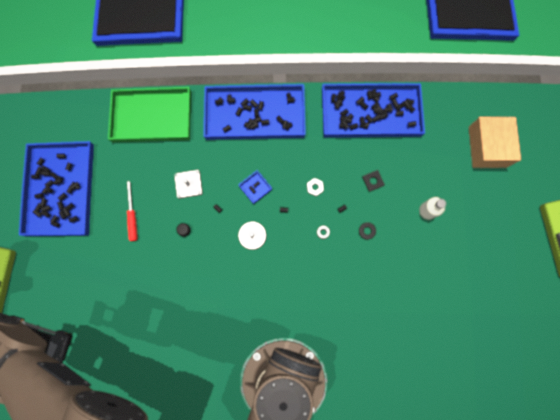

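```bash
cat > h.py <<'E'
from workcell import *
import cv2,numpy as np
np.set_printoptions(precision=4,suppress=True)
def ray(n,uv):
    m=camera_model(n);p=cv2.undistortPoints(np.array([[uv]],float),m["intrinsics"],m["distortion"])[0,0]
    T=m["pose"];d=T[:3,:3]@[p[0],p[1],1];return T[:3,3],d/np.linalg.norm(d)
def plane(n,uv,z):
    o,d=ray(n,uv);return o+d*(z-o[2])/d[2]
def tri(a,b):
    (o,d),(p,e)=ray("side",a),ray("top",b)
    s=np.linalg.lstsq(np.c_[d,-e],p-o,rcond=None)[0]
    x,y=o+d*s[0],p+e*s[1];return (x+y)/2,np.linalg.norm(x-y)
def blobs(n,kind,im=None):
    im=grab_frame(n) if im is None else im
    f=cv2.resize(im,None,fx=4,fy=4,interpolation=cv2.INTER_CUBIC).astype(int)
    ch=f.max(2)-f.min(2);v=f.max(2)
    m=(v<65) if kind=="dark" else (f[...,0]>105)&(ch<90)
    C,_=cv2.findContours(m.astype(np.uint8),cv2.RETR_EXTERNAL,cv2.CHAIN_APPROX_NONE)
    r=[]
    for c in C:
        M=cv2.moments(cv2.convexHull(c))
        if M["m00"]<600:continue
        u=np.array([M["m10"],M["m01"]])/M["m00"]
        r.append(((u-1.5)/4,M["m00"]/16,(c.reshape(-1,2)-1.5)/4))
    return r
E
python3 - <<'E'
from h import *
for n,r in(("side",(215,130,345,320)),("top",(160,160,400,260))):
    im=cv2.cvtColor(cv2.imread(f"pics/{n}0.png"),cv2.COLOR_BGR2RGB)
    for k in("dark","light"):
        for u,a,c in blobs(n,k,im):
            if r[0]<u[0]<r[2] and r[1]<u[1]<r[3]: print(n,k,u,a,plane(n,u,.008)[:2],c.min(0),c.max(0))
E
```

```text
side dark [259.5343 293.3039] 314.84375 [ 0.4491 -0.2684] [249.125 283.875] [270.125 302.625]
side dark [326.6305 293.3336] 454.9375 [ 0.607  -0.2942] [311.625 280.875] [342.125 305.875]
side dark [283.3952 266.5899] 60.9375 [ 0.5193 -0.1904] [278.625 261.375] [288.375 271.625]
side dark [292.5744 199.8789] 43.21875 [0.5917 0.0854] [286.875 196.625] [299.125 202.375]
side dark [243.7144 164.9185] 110.875 [0.4603 0.3127] [238.125 158.875] [249.375 170.375]
side light [252.5508 252.0586] 177.875 [ 0.4468 -0.1242] [245.375 244.625] [259.625 259.625]
side light [304.2527 241.8537] 247.5 [ 0.5899 -0.1077] [294.625 233.875] [314.125 250.125]
side light [243.1749 203.5423] 471.15625 [0.44   0.0927] [229.375 192.125] [256.875 214.125]
side light [286.0887 162.6724] 433.28125 [0.6069 0.3015] [272.375 150.375] [300.375 173.125]
side light [252.1159 139.7239] 298.78125 [0.5069 0.4853] [230.625 134.625] [281.125 146.125]
side light [319.2668 160.8755] 168395.875 [0.7226 0.2927] [-0.375 -0.375] [559.375 419.375]
top dark [185.1634 230.7768] 79.90625 [0.4585 0.2955] [179.375 224.375] [189.875 236.125]
top light [322.9337 231.5463] 153.03125 [ 0.4494 -0.1314] [315.875 224.625] [329.875 238.375]
top light [251.7518 234.9681] 665.78125 [0.4424 0.0883] [237.125 220.375] [266.125 249.375]
top light [314.8119 186.4193] 260.28125 [ 0.5921 -0.1102] [305.875 177.125] [323.625 195.875]
top light [187.7152 183.4709] 697.40625 [0.6087 0.2901] [173.625 168.875] [201.875 197.875]
```

Run:
```python
import cv2,numpy as np
t=cv2.imread("pics/top0.png");s=cv2.imread("pics/side0.png")
cv2.imwrite("pics/tc.png",cv2.resize(t[160:255,165:395],None,fx=3.4,fy=3.4,interpolation=cv2.INTER_CUBIC))
cv2.imwrite("pics/sc.png",cv2.resize(s[135:315,220:350],None,fx=3.3,fy=3.3,interpolation=cv2.INTER_CUBIC))
for p in((367,224),(373,175),(183,225),(350,215),(192,236)):print(p,t[p[1],p[0]],end=' ')
```

```text
(367, 224) [70 72 75] (373, 175) [66 67 70] (183, 225) [68 70 73] (350, 215) [105 146  50] (192, 236) [106 145  51]
```

View pics/tc.png

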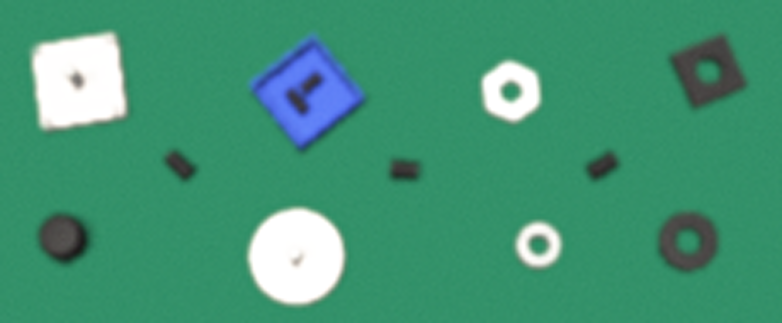

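View pics/sc.png

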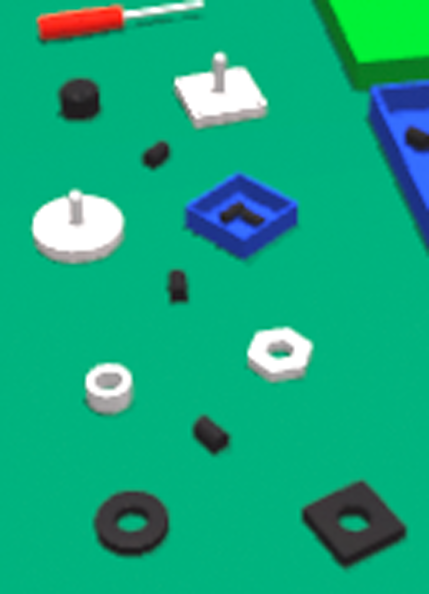

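```bash
python3 - <<'E'
s=open("h.py").read()
s=s.replace("(v<65)","(v<108)").replace("f[...,0]>105)&(ch<90)","f[...,0]>140)&(ch<100)")
s=s.replace("    C,_=","    m=m.astype(np.uint8)\n    if kind=='fix': m=cv2.morphologyEx(m,cv2.MORPH_OPEN,cv2.getStructuringElement(2,(27,27)))\n    C,_=")
s+='''
N=dict(flange=("dark",.607,-.294),ring=("dark",.449,-.268),cap=("dark",.459,.30),hex=("light",.591,-.109),sleeve=("light",.448,-.128),sqfix=("fix",.608,.296),rfix=("fix",.441,.09))
def find(name,B,xy=None):
    k,x,y=N[name]
    if xy is not None:x,y=xy
    return [min(B[n,k],key=lambda b:np.hypot(*(plane(n,b[0],.01)[:2]-[x,y]))) for n in("side","top")]
def allb(I=None):
    I=I or {n:grab_frame(n) for n in("side","top")}
    return {(n,k):blobs(n,k,I[n]) for n in I for k in("dark","light","fix")}
'''
open("h.py","w").write(s)
E
python3 - <<'E'
from h import *
I={n:cv2.cvtColor(cv2.imread(f"pics/{n}0.png"),cv2.COLOR_BGR2RGB) for n in("side","top")}
B=allb(I)
for k in N:
    a,b=find(k,B); p,e=tri(a[0],b[0]); 
    q=cv2.minAreaRect(np.array([plane("top",c,p[2])[:2]*1000 for c in b[2]],np.float32))
    print(k,p,"gap %.4f"%e,"area",a[1],b[1],"rect",q, a[0],b[0])
E
```

```text
flange [ 0.6076 -0.2939  0.0076] gap 0.0009 area 499.75 309.4375 rect ((608.0029907226562, -294.014892578125), (56.3826904296875, 57.96881103515625), 21.625356674194336) [326.6366 293.3572] [372.8101 180.6667]
ring [ 0.4494 -0.268   0.0077] gap 0.0010 area 352.25 240.59375 rect ((449.67889404296875, -268.2275695800781), (53.754966735839844, 54.02840805053711), 87.6883544921875) [259.4632 293.3234] [366.9357 230.6481]
cap [0.4602 0.299  0.0167] gap 0.0018 area 134.0625 172.78125 rect ((461.5212707519531, 298.87640380859375), (48.156009674072266, 43.407615661621094), 45.31723403930664) [243.5899 164.941 ] [183.4366 229.6142]
hex [ 0.5904 -0.11    0.0111] gap 0.0022 area 234.625 240.34375 rect ((591.6427612304688, -110.12602233886719), (57.74481964111328, 53.348148345947266), 6.191073894500732) [304.2353 241.6604] [314.83   186.4076]
sleeve [ 0.4476 -0.1308  0.0152] gap 0.0021 area 163.46875 136.0 rect ((449.1534423828125, -130.64210510253906), (39.97563171386719, 40.25556945800781), 88.46931457519531) [252.5588 251.8412] [322.9224 231.5228]
sqfix [0.6071 0.2891 0.0122] gap 0.0015 area 348.34375 652.5625 rect ((608.1307373046875, 289.2919921875), (83.63227081298828, 83.475341796875), 8.469199180603027) [286.4997 163.5654] [187.7497 183.4545]
rfix [0.4409 0.0879 0.0118] gap 0.0020 area 444.75 633.34375 rect ((441.87445068359375, 87.87803649902344), (87.19207763671875, 86.92108917236328), 44.48649215698242) [243.1858 203.5282] [251.7849 234.9747]
```

```bash
cat >> h.py <<'E'
def mv(x,y,z,psi=None,show=True):
    from scipy.spatial.transform import Rotation as Ro
    s=state();R=Ro.from_quat(s["eef_rot"]);p=s["eef_pos"]
    cur=np.degrees(np.arctan2(*R.as_matrix()[[1,0],1]))
    psi=cur if psi is None else psi+180*np.round((cur-psi)/180)
    a=np.radians(psi);Y=np.array([np.cos(a),np.sin(a),0]);Z=np.array([0,0,-1.]);X=np.cross(Y,Z)
    w=(R.inv()*Ro.from_matrix(np.c_[X,Y,Z])).as_rotvec()
    print("clock %.1f"%s["clock"],"pos",p,"psi %.1f"%cur,"gap %.3f"%s["finger_gap"],"F",s["force"])
    print("shift",np.round(R.inv().apply(np.array([x,y,z])-p)/.4,4),"turn",np.round(w/(np.pi/4),3))
E
python3 - <<'E'
from h import *
I={n:cv2.cvtColor(cv2.imread(f"pics/{n}0.png"),cv2.COLOR_BGR2RGB) for n in("side","top")}
B=allb(I)
a,b=find("hex",B);P=np.array([plane("top",c,.012)[:2]*1000 for c in b[2]])
for t in range(-90,90,10):
    w=P@[np.cos(np.radians(t)),np.sin(np.radians(t))];print(t,round(np.ptp(w),1),end='; ')
print()
# pin tops: side = highest row of light blob; top = darkest spot near block centre
for k in("sqfix","rfix"):
    a,b=find(k,B); s=[c for c in B["side","light"] if np.hypot(*(c[0]-a[0]))<6][0][2]
    j=s[:,1].min();tip=s[s[:,1]<j+3].mean(0);tip[1]=j+.5
    u=b[0].round().astype(int);g=I["top"][u[1]-5:u[1]+6,u[0]-5:u[0]+6].mean(2);w=np.clip(235-g,0,None)
    yy,xx=np.mgrid[-5:6,-5:6];pt=u+np.array([(w*xx).sum(),(w*yy).sum()])/w.sum()
    print(k,tip,pt,tri(tip,pt),"block top:",plane("top",b[0],.0075)[:2]); 
for z in(0,.065): print("bottle",plane("top",(430,210),z))
mv(.56,.1,.25,20)
E
```

```text
-90 53.9; -80 54.0; -70 56.2; -60 57.4; -50 57.2; -40 56.5; -30 54.7; -20 54.7; -10 56.6; 0 57.6; 10 57.4; 20 56.2; 30 54.6; 40 54.8; 50 56.3; 60 57.0; 70 57.1; 80 56.0; 
sqfix [286.075 151.125] [187.2627 183.1382] (array([0.6   , 0.2791, 0.0664]), np.float64(0.0072110055966058345)) block top: [0.6089 0.2901]
rfix [244.0734 192.625 ] [251.9507 236.2743] (array([0.4393, 0.0849, 0.0531]), np.float64(0.011793202588401762)) block top: [0.4424 0.0882]
bottle [ 0.5127 -0.4733  0.    ]
bottle [ 0.5022 -0.4519  0.065 ]
clock 0.1 pos [0.1623 0.6034 0.2141] psi 74.9 gap 1.003 F [-0.0193  0.907  -0.2587]
shift [-1.2871 -0.957  -0.0889] turn [-0.001  0.     1.221]
```

carry_out:
  targets:
    - [-0.6,-0.45,-0.04,0,0,0.6]
    - [-0.6,-0.45,-0.04,0,0,0.6]
    - [-0.6,-0.45,-0.04,0,0,0.6]
    - [-0.6,-0.45,-0.04,0,0,0.6]
    - [-0.6,-0.45,-0.04,0,0,0.6]
  hand: 1

```text
clock: 0.72
eef_pos: [0.3484, 0.3655, 0.2307]
eef_rot: [0.359, 0.933, -0.0, 0.0]
force: [0.7, 0.7, 0.5]
finger_gap: 1.0
grip_force: 0.0
```

```bash
python3 -c "
from h import *
mv(.56,.02,.2,21.6);mv(.608,-.294,.12,21.6)"
```

```text
clock 0.7 pos [0.3484 0.3655 0.2307] psi 47.9 gap 1.000 F [0.7146 0.6546 0.4995]
shift [-0.9716 -0.2862  0.0768] turn [-0.     0.     0.585]
clock 0.7 pos [0.3484 0.3655 0.2307] psi 47.9 gap 1.000 F [0.7146 0.6546 0.4995]
shift [-1.5869 -0.7882  0.2769] turn [-0.     0.     0.585]
```

carry_out:
  targets:
    - [-0.72,-0.22,0.05,0,0,0.58]
    - [-0.72,-0.22,0.05,0,0,0.58]
    - [-0.72,-0.22,0.05,0,0,0.58]
    - [-0.72,-0.22,0.05,0,0,0.58]
    - [-0.72,-0.22,0.05,0,0,0.58]

```text
clock: 1.35
eef_pos: [0.503, 0.107, 0.2104]
eef_rot: [0.561, 0.828, -0.0, -0.0]
force: [-0.1, 0.5, -0.3]
finger_gap: 1.001
grip_force: 0.0
```

```bash
python3 -c "
from h import *
mv(.608,-.294,.1,21.6)"
```

```text
clock 1.4 pos [0.503  0.107  0.2104] psi 21.8 gap 1.001 F [-0.1049  0.5302 -0.302 ]
shift [-1.0282 -0.1285  0.2758] turn [-0.    -0.     0.004]
```

carry_out:
  targets:
    - [-0.7,-0.08,0.1,0,0,0]
    - [-0.7,-0.08,0.1,0,0,0]
    - [-0.7,-0.08,0.1,0,0,0]
    - [-0.7,-0.08,0.1,0,0,0]
    - [-0.7,-0.08,0.1,0,0,0]

```text
clock: 1.98
eef_pos: [0.5768, -0.1655, 0.1697]
eef_rot: [0.561, 0.828, -0.0, -0.0]
force: [0.4, 0.9, 0.9]
finger_gap: 1.0
grip_force: 0.0
```

carry_out:
  targets:
    - [-0.328,-0.0485,0.1758,0,0,0.004]
    - [-0.328,-0.0485,0.1758,0,0,0.004]
    - [-0.328,-0.0485,0.1758,0,0,0.004]
    - [-0.328,-0.0485,0.1758,0,0,0.004]
    - [-0.328,-0.0485,0.1758,0,0,0.004]

```text
clock: 2.6
eef_pos: [0.6076, -0.2904, 0.101]
eef_rot: [0.561, 0.828, 0.0, 0.0]
force: [0.4, 0.9, 0.2]
finger_gap: 1.002
grip_force: 0.0
```

```bash
python3 -c "
from h import *
mv(.608,-.294,.004,21.6)
cv2.imwrite('pics/a.png',np.hstack([cv2.resize(cv2.cvtColor(grab_frame(n)[y:y+130,x:x+130],4),None,fx=3,fy=3) for n,x,y in(('side',260,210),('top',310,120))]))"
```

```text
clock 2.6 pos [ 0.6076 -0.2904  0.101 ] psi 21.7 gap 1.002 F [0.3939 0.9496 0.2478]
shift [-0.0087 -0.0024  0.2426] turn [ 0.    -0.     0.002]
```

View pics/a.png

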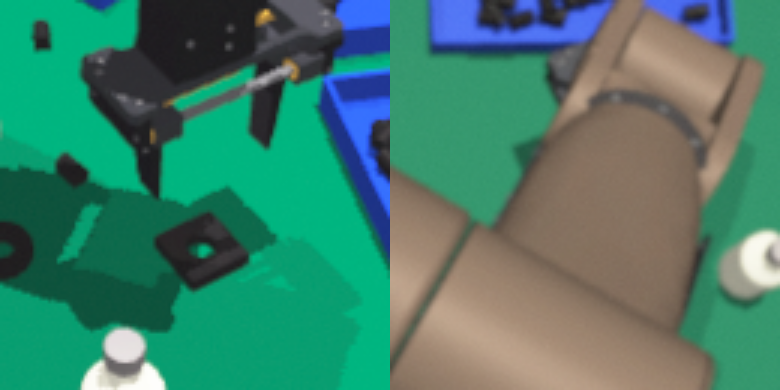

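carry_out:
  targets:
    - [-0.0087,-0.0024,0.12,0,0,0]
    - [-0.0087,-0.0024,0.2,0,0,0]
    - [-0.0087,-0.0024,0.2426,0,0,0]
    - [-0.0087,-0.0024,0.2426,0,0,0]
    - [-0.0087,-0.0024,0.2426,0,0,0]

```text
clock: 3.32
eef_pos: [0.6087, -0.2954, 0.0048]
eef_rot: [0.561, 0.827, 0.0, 0.001]
force: [-0.3, 0.4, -0.2]
finger_gap: 1.0
grip_force: 0.0
```

```bash
python3 -c "
from h import *
print(plane('side',(330,266.6),.101))
mv(.608,-.294,.004,21.6)"
```

```text
[ 0.609  -0.2971  0.101 ]
clock 3.3 pos [ 0.6087 -0.2954  0.0048] psi 21.7 gap 1.000 F [-0.3078  0.3853 -0.2052]
shift [ 0.0038 -0.0003  0.0019] turn [0.002 0.002 0.002]
```

carry_out:
  targets:
    - [0.004,0,0.002,0,0,0]
    - [0.004,0,0.002,0,0,0]
    - [0.004,0,0.002,0,0,0]
    - [0.004,0,0.002,0,0,0]
    - [0.004,0,0.002,0,0,0]
  hand: 0

```text
clock: 3.95
eef_pos: [0.6074, -0.2938, 0.0025]
eef_rot: [0.562, 0.827, 0.0, 0.0]
force: [0.6, 0.8, 0.3]
finger_gap: 0.565
grip_force: 30.0
```

```bash
python3 -c "
from h import *
mv(.608,-.294,.12,21.6)"
```

```text
clock 4.0 pos [ 0.6074 -0.2938  0.0025] psi 21.7 gap 0.565 F [0.5766 0.757  0.2879]
shift [-0.0011  0.0013 -0.2938] turn [ 0.    -0.     0.001]
```

carry_out:
  targets:
    - [0,0,-0.15,0,0,0]
    - [0,0,-0.29,0,0,0]
    - [0,0,-0.29,0,0,0]

```text
clock: 4.32
eef_pos: [0.609, -0.2947, 0.1231]
eef_rot: [0.562, 0.827, 0.0, 0.004]
force: [-1.1, -0.3, -1.1]
finger_gap: 0.563
grip_force: 30.0
```

```bash
python3 -c "
from h import *
mv(.608,.290,.12,8.5)"
```

```text
clock 4.3 pos [ 0.609  -0.2947  0.1231] psi 21.7 gap 0.563 F [-1.0907 -0.3099 -1.08  ]
shift [1.3594 0.5375 0.002 ] turn [0.007 0.007 0.293]
```

carry_out:
  targets:
    - [0.68,0.27,0,0,0,0.15]
    - [0.68,0.27,0,0,0,0.15]
    - [0.68,0.27,0,0,0,0.15]
    - [0.68,0.27,0,0,0,0.15]
    - [0.68,0.27,0,0,0,0.15]

```text
clock: 4.95
eef_pos: [0.6065, 0.0015, 0.1174]
eef_rot: [0.609, 0.793, -0.0, -0.001]
force: [-0.5, -0.4, -0.5]
finger_gap: 0.564
grip_force: 30.0
```

```bash
python3 -c "
from h import *
mv(.608,.290,.12,8.5)"
```

```text
clock 5.0 pos [0.6065 0.0015 0.1174] psi 15.0 gap 0.564 F [-0.5264 -0.3919 -0.4986]
shift [ 0.6957  0.1902 -0.0062] turn [-0.002 -0.001  0.144]
```

carry_out:
  targets:
    - [0.6957,0.19,-0.006,0,0,0.144]
    - [0.6957,0.19,-0.006,0,0,0.144]
    - [0.6957,0.19,-0.006,0,0,0.144]
    - [0.6957,0.19,-0.006,0,0,0.144]
    - [0.6957,0.19,-0.006,0,0,0.144]

```text
clock: 5.58
eef_pos: [0.6082, 0.2901, 0.1196]
eef_rot: [0.653, 0.758, -0.001, -0.0]
force: [-0.2, -1.0, -1.5]
finger_gap: 0.565
grip_force: 30.0
```

carry_out:
  targets:
    - [0,0,0,0,0,0]
    - [0,0,0,0,0,0]

```text
clock: 5.82
eef_pos: [0.6087, 0.2867, 0.1199]
eef_rot: [0.653, 0.757, -0.001, -0.0]
force: [-0.1, -0.4, -0.8]
finger_gap: 0.564
grip_force: 30.0
```

```bash
python3 -c "
from h import *
mv(.608,.290,.075,8.5)
cv2.imwrite('pics/b.png',np.hstack([cv2.resize(cv2.cvtColor(grab_frame(n)[y:y+100,x:x+100],4),None,fx=4,fy=4) for n,x,y in(('side',240,95),('top',140,130))]))"
```

```text
clock 5.8 pos [0.6087 0.2867 0.1199] psi 8.4 gap 0.564 F [-0.0862 -0.4248 -0.7971]
shift [ 0.0084 -0.0004  0.1122] turn [-0.002  0.001 -0.001]
```

View pics/b.png

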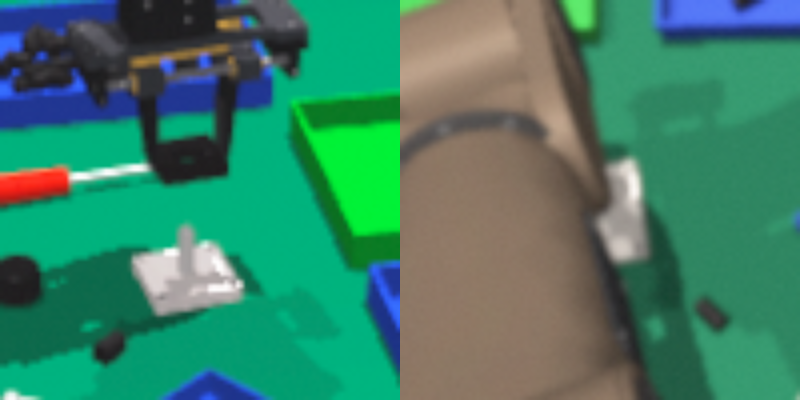

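carry_out:
  targets:
    - [0.0084,0,0.05,0,0,0]
    - [0.0084,0,0.11,0,0,0]
    - [0.0084,0,0.11,0,0,0]
    - [0.0084,0,0.11,0,0,0]

```text
clock: 6.42
eef_pos: [0.6089, 0.2905, 0.077]
eef_rot: [0.653, 0.757, 0.0, 0.0]
force: [0.3, 0.6, 0.2]
finger_gap: 0.566
grip_force: 30.0
```

```bash
python3 -c "
from h import *
mv(.608,.290,.019,8.5)
cv2.imwrite('pics/c.png',np.hstack([cv2.resize(cv2.cvtColor(grab_frame(n)[y:y+100,x:x+100],4),None,fx=4,fy=4) for n,x,y in(('side',240,95),('top',140,130))]))"
```

```text
clock 6.4 pos [0.6089 0.2905 0.077 ] psi 8.4 gap 0.566 F [0.2769 0.5878 0.1629]
shift [-0.0008 -0.0024  0.145 ] turn [ 0.    -0.    -0.002]
```

View pics/c.png

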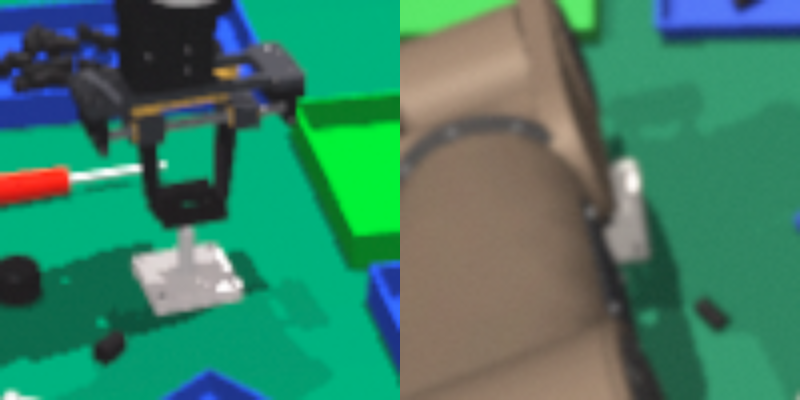

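carry_out:
  targets:
    - [0,-0.0024,0.03,0,0,0]
    - [0,-0.0024,0.06,0,0,0]
    - [0,-0.0024,0.09,0,0,0]
    - [0,-0.0024,0.12,0,0,0]
    - [0,-0.0024,0.14,0,0,0]

```text
clock: 7.15
eef_pos: [0.6074, 0.2905, 0.0198]
eef_rot: [0.653, 0.757, -0.0, -0.0]
force: [1.2, -0.1, -0.5]
finger_gap: 0.56
grip_force: 30.0
```

carry_out:
  targets:
    - [0,0,0.003,0,0,0]
    - [0,0,0.003,0,0,0]

```text
clock: 7.4
eef_pos: [0.6078, 0.2906, 0.0198]
eef_rot: [0.653, 0.757, 0.0, 0.0]
force: [-0.2, 0.1, -0.2]
finger_gap: 0.565
grip_force: 30.0
```

```bash
python3 -c "
from h import *
mv(.608,.290,.0175,8.5)"
```

```text
clock 7.4 pos [0.6078 0.2906 0.0198] psi 8.4 gap 0.565 F [-0.1807  0.111  -0.2188]
shift [-0.0016  0.0003  0.0058] turn [ 0.    -0.    -0.001]
```

carry_out:
  targets:
    - [0,0,0.004,0,0,0]
    - [0,0,0.004,0,0,0]
    - [0,0,0.004,0,0,0]

```text
clock: 7.78
eef_pos: [0.6077, 0.2906, 0.0183]
eef_rot: [0.653, 0.757, 0.0, 0.0]
force: [0.1, 0.2, -0.8]
finger_gap: 0.565
grip_force: 30.0
```

carry_out:
  targets:
    - [0,0,0,0,0,0]
    - [0,0,0,0,0,0]
    - [0,0,0,0,0,0]
  hand: 0.8

```text
clock: 8.15
eef_pos: [0.6077, 0.2906, 0.0182]
eef_rot: [0.653, 0.757, 0.0, 0.0]
force: [-1.0, -0.3, 0.3]
finger_gap: 0.787
grip_force: 0.0
```

carry_out:
  targets:
    - [0,0,-0.1,0,0,0]
    - [0,0,-0.25,0,0,0]
    - [0,0,-0.3,0,0,0]
    - [0,0,-0.3,0,0,0]

```text
clock: 8.65
eef_pos: [0.6082, 0.2907, 0.1397]
eef_rot: [0.653, 0.757, 0.001, 0.001]
force: [-0.6, -0.9, -0.3]
finger_gap: 0.798
grip_force: 0.0
```

```bash
python3 -c "
from h import *
mv(.448,-.1305,.12,0)"
```

```text
clock 8.7 pos [0.6082 0.2907 0.1397] psi 8.4 gap 0.798 F [-0.6224 -0.9394 -0.2692]
shift [-0.983  -0.5508  0.0469] turn [ 0.004 -0.001  0.187]
```

carry_out:
  targets:
    - [-0.55,-0.31,0,0,0,0.1]
    - [-0.55,-0.31,0,0,0,0.1]
    - [-0.55,-0.31,0,0,0,0.1]
    - [-0.55,-0.31,0,0,0,0.1]
    - [-0.55,-0.31,0,0,0,0.1]

```text
clock: 9.28
eef_pos: [0.5154, 0.0519, 0.1369]
eef_rot: [0.684, 0.73, -0.001, -0.001]
force: [0.5, 0.2, -0.1]
finger_gap: 0.799
grip_force: 0.0
```

```bash
python3 -c "
from h import *
mv(.448,-.1305,.1,0)"
```

```text
clock 9.3 pos [0.5154 0.0519 0.1369] psi 3.7 gap 0.799 F [ 0.4688  0.2343 -0.1125]
shift [-0.4441 -0.1974  0.0927] turn [-0.004 -0.     0.082]
```

carry_out:
  targets:
    - [-0.444,-0.197,0.09,0,0,0.08]
    - [-0.444,-0.197,0.09,0,0,0.08]
    - [-0.444,-0.197,0.09,0,0,0.08]
    - [-0.444,-0.197,0.09,0,0,0.08]
    - [-0.444,-0.197,0.09,0,0,0.08]

```text
clock: 9.9
eef_pos: [0.4509, -0.1277, 0.1014]
eef_rot: [0.705, 0.709, -0.0, -0.001]
force: [-0.1, 0.1, -0.2]
finger_gap: 0.802
grip_force: 0.0
```

```bash
python3 -c "
from h import *
I={n:grab_frame(n) for n in('side','top')}
B=allb(I);a,b=find('flange',B,(.608,.29));print(tri(a[0],b[0]),a[1],b[1],plane('side',a[0],.021),plane('top',b[0],.021))
mv(.448,-.1305,.006,0)
cv2.imwrite('pics/d.png',np.hstack([cv2.resize(cv2.cvtColor(I[n][y:y+100,x:x+100],4),None,fx=4,fy=4) for n,x,y in(('side',230,120),('top',140,130))]))"
```

```text
(array([0.6051, 0.2878, 0.0252]), np.float64(0.0015197220875160864)) 163.65625 219.34375 [0.6054 0.2943 0.021 ] [0.6069 0.2887 0.021 ]
clock 10.0 pos [ 0.4514 -0.1267  0.1019] psi 0.4 gap 0.801 F [-0.4462 -0.122   0.1832]
shift [-0.0095 -0.0085  0.2397] turn [-0.    -0.     0.009]
```

View pics/d.png

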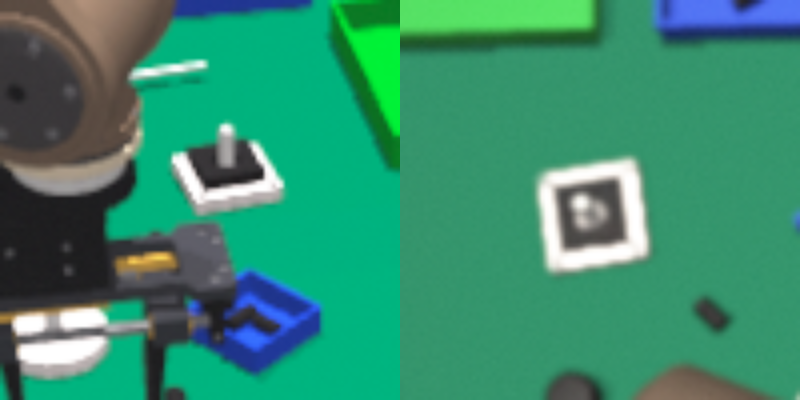

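carry_out:
  targets:
    - [-0.0095,-0.0085,0.1,0,0,0]
    - [-0.0095,-0.0085,0.2,0,0,0]
    - [-0.0095,-0.0085,0.24,0,0,0]
    - [-0.0095,-0.0085,0.24,0,0,0]
    - [-0.0095,-0.0085,0.24,0,0,0]

```text
clock: 10.62
eef_pos: [0.4481, -0.131, 0.0067]
eef_rot: [0.705, 0.71, 0.0, 0.0]
force: [0.3, 0.2, 0.3]
finger_gap: 0.804
grip_force: 0.0
```

carry_out:
  targets:
    - [0,0,0,0,0,0]
    - [0,0,0,0,0,0]
    - [0,0,0,0,0,0]
    - [0,0,0,0,0,0]
    - [0,0,0,0,0,0]
  hand: 0

```text
clock: 11.25
eef_pos: [0.4475, -0.1317, 0.0061]
eef_rot: [0.705, 0.709, 0.0, 0.0]
force: [-0.3, -0.2, 2.6]
finger_gap: 0.369
grip_force: 30.0
```

```bash
python3 -c "
from h import *
mv(.448,-.1305,.13,0)"
```

```text
clock 11.2 pos [ 0.4475 -0.1317  0.0061] psi 0.3 gap 0.369 F [-0.2569 -0.2225  2.5824]
shift [ 0.0031  0.0013 -0.3097] turn [0.    0.    0.007]
```

carry_out:
  targets:
    - [0,0,-0.15,0,0,0]
    - [0,0,-0.31,0,0,0]
    - [0,0,-0.31,0,0,0]

```text
clock: 11.62
eef_pos: [0.4489, -0.1323, 0.1336]
eef_rot: [0.705, 0.709, 0.001, 0.003]
force: [1.1, -0.2, -1.0]
finger_gap: 0.368
grip_force: 30.0
```

carry_out:
  targets:
    - [0.52,0.2,0,0,0,0]
    - [0.52,0.2,0,0,0,0]
    - [0.52,0.2,0,0,0,0]
    - [0.52,0.2,0,0,0,0]
    - [0.52,0.2,0,0,0,0]

```text
clock: 12.25
eef_pos: [0.5261, 0.0788, 0.1286]
eef_rot: [0.704, 0.71, -0.001, -0.001]
force: [-0.5, 0.1, -1.3]
finger_gap: 0.368
grip_force: 30.0
```

```bash
python3 -c "
from h import *
mv(.608,.289,.11,0)"
```

```text
clock 12.2 pos [0.5261 0.0788 0.1286] psi 0.5 gap 0.368 F [-0.5054  0.104  -1.2785]
shift [0.5236 0.2095 0.0463] turn [-0.002 -0.     0.011]
```

carry_out:
  targets:
    - [0.52,0.21,0.046,0,0,0.01]
    - [0.52,0.21,0.046,0,0,0.01]
    - [0.52,0.21,0.046,0,0,0.01]
    - [0.52,0.21,0.046,0,0,0.01]
    - [0.52,0.21,0.046,0,0,0.01]

```text
clock: 12.88
eef_pos: [0.6088, 0.2862, 0.1096]
eef_rot: [0.707, 0.707, -0.001, -0.0]
force: [-1.3, -1.2, -1.5]
finger_gap: 0.369
grip_force: 30.0
```

carry_out:
  targets:
    - [0,0,0,0,0,0]
    - [0,0,0,0,0,0]

```text
clock: 13.12
eef_pos: [0.6089, 0.2838, 0.1116]
eef_rot: [0.708, 0.706, -0.0, -0.0]
force: [-0.0, -0.5, -1.1]
finger_gap: 0.37
grip_force: 30.0
```

```bash
python3 -c "
from h import *
mv(.608,.289,.075,0)"
```

```text
clock 13.1 pos [0.6089 0.2838 0.1116] psi -0.2 gap 0.370 F [-0.012  -0.5148 -1.0865]
shift [ 0.0131 -0.0022  0.0915] turn [-0.001  0.    -0.004]
```

carry_out:
  targets:
    - [0.013,-0.002,0.05,0,0,0]
    - [0.013,-0.002,0.09,0,0,0]
    - [0.013,-0.002,0.09,0,0,0]
    - [0.013,-0.002,0.09,0,0,0]

```text
clock: 13.62
eef_pos: [0.6084, 0.2905, 0.0756]
eef_rot: [0.708, 0.706, 0.0, -0.0]
force: [0.7, 0.0, -0.5]
finger_gap: 0.37
grip_force: 30.0
```

```bash
python3 -c "
from h import *
mv(.608,.289,.034,0)
cv2.imwrite('pics/e.png',cv2.resize(cv2.cvtColor(grab_frame('side')[110:190,240:340],4),None,fx=5,fy=5))"
```

```text
clock 13.6 pos [0.6084 0.2905 0.0756] psi -0.1 gap 0.370 F [ 0.7243  0.0183 -0.5176]
shift [-0.0037 -0.0009  0.104 ] turn [-0.    -0.    -0.003]
```

View pics/e.png

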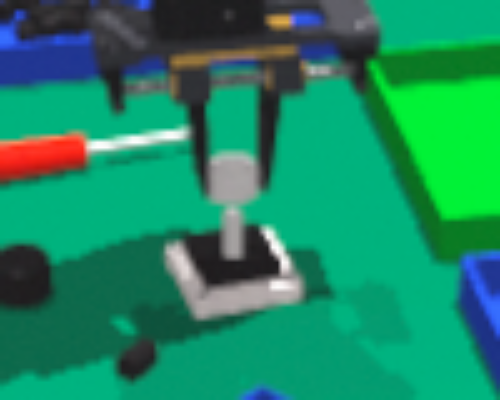

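Sleeve (crop 232,180) sits straight above the pin tip (232,210). Lower it.

carry_out:
  targets:
    - [-0.003,-0.001,0.03,0,0,0]
    - [-0.003,-0.001,0.055,0,0,0]
    - [-0.003,-0.001,0.08,0,0,0]
    - [-0.003,-0.001,0.1,0,0,0]
    - [-0.003,-0.001,0.104,0,0,0]

```text
clock: 14.3
eef_pos: [0.6076, 0.2892, 0.0333]
eef_rot: [0.708, 0.706, -0.0, -0.0]
force: [0.3, 0.3, -0.6]
finger_gap: 0.368
grip_force: 30.0
```

carry_out:
  targets:
    - [0,0,0.001,0,0,0]
    - [0,0,0.001,0,0,0]

```text
clock: 14.55
eef_pos: [0.608, 0.2894, 0.034]
eef_rot: [0.708, 0.706, 0.0, 0.0]
force: [0.2, -0.4, -1.1]
finger_gap: 0.373
grip_force: 30.0
```

carry_out:
  targets:
    - [0,0,0.002,0,0,0]
    - [0,0,0.002,0,0,0]

```text
clock: 14.8
eef_pos: [0.608, 0.2893, 0.0332]
eef_rot: [0.708, 0.706, 0.0, 0.0]
force: [0.4, -0.2, 0.0]
finger_gap: 0.369
grip_force: 30.0
```

carry_out:
  targets:
    - [0,0,0,0,0,0]
    - [0,0,0,0,0,0]
    - [0,0,0,0,0,0]
    - [0,0,0,0,0,0]
  hand: 0.8

```text
clock: 15.3
eef_pos: [0.6079, 0.2893, 0.0329]
eef_rot: [0.708, 0.706, 0.0, -0.0]
force: [0.4, 0.4, -0.1]
finger_gap: 0.737
grip_force: 0.0
```

carry_out:
  targets:
    - [0,0,-0.1,0,0,0]
    - [0,0,-0.25,0,0,0]
    - [0,0,-0.25,0,0,0]
    - [0,0,-0.25,0,0,0]

```text
clock: 15.8
eef_pos: [0.6076, 0.2892, 0.1326]
eef_rot: [0.708, 0.706, -0.0, -0.0]
force: [0.4, 0.5, 0.1]
finger_gap: 0.802
grip_force: 0.0
```

carry_out:
  targets:
    - [-0.7,-0.2,0,0,0,0]
    - [-0.7,-0.2,0,0,0,0]
    - [-0.7,-0.2,0,0,0,0]
    - [-0.7,-0.2,0,0,0,0]
    - [-0.7,-0.2,0,0,0,0]

```text
clock: 16.42
eef_pos: [0.5257, 0.0073, 0.1316]
eef_rot: [0.708, 0.706, -0.001, -0.001]
force: [1.0, -0.0, -0.0]
finger_gap: 0.801
grip_force: 0.0
```

```bash
python3 -c "
from h import *
mv(.4495,-.268,.09,0)
cv2.imwrite('pics/f.png',cv2.resize(cv2.cvtColor(grab_frame('side')[110:190,240:340],4),None,fx=5,fy=5))"
```

```text
clock 16.4 pos [0.5257 0.0073 0.1316] psi -0.2 gap 0.801 F [ 0.9956 -0.0226 -0.0354]
shift [-0.689  -0.188   0.1043] turn [-0.003 -0.    -0.004]
```

View pics/f.png

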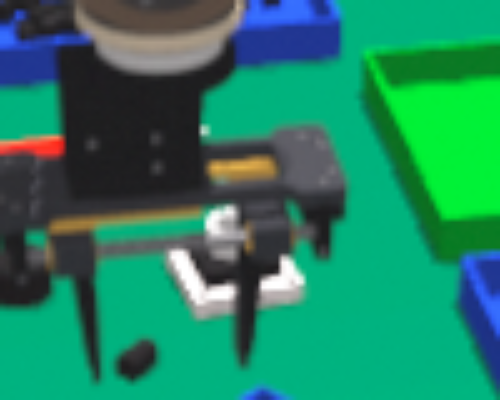

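carry_out:
  targets:
    - [-0.69,-0.188,0.104,0,0,0]
    - [-0.69,-0.188,0.104,0,0,0]
    - [-0.69,-0.188,0.104,0,0,0]
    - [-0.69,-0.188,0.104,0,0,0]
    - [-0.69,-0.188,0.104,0,0,0]

```text
clock: 17.1
eef_pos: [0.45, -0.2684, 0.0896]
eef_rot: [0.708, 0.706, -0.0, -0.001]
force: [0.3, 0.3, -0.5]
finger_gap: 0.801
grip_force: 0.0
```

carry_out:
  targets:
    - [0,0,0,0,0,0]
    - [0,0,0,0,0,0]

```text
clock: 17.35
eef_pos: [0.4512, -0.2656, 0.0905]
eef_rot: [0.708, 0.706, -0.0, -0.001]
force: [-0.4, 0.2, -0.1]
finger_gap: 0.801
grip_force: 0.0
```

```bash
python3 -c "
from h import *
mv(.4495,-.268,.0035,0)
B=allb()
for n in('flange','sleeve'):
  a,b=find(n,B,(.608,.29));print(n,tri(a[0],b[0]),a[1],b[1])"
```

```text
clock 17.4 pos [ 0.4512 -0.2656  0.0905] psi -0.1 gap 0.801 F [-0.3889  0.233  -0.1217]
shift [-0.0064 -0.0039  0.2174] turn [-0.002 -0.002 -0.003]
flange (array([ 0.6407,  0.3245, -0.173 ]), np.float64(0.012673318126245363)) 53.375 157.21875
sleeve (array([0.6157, 0.2899, 0.0093]), np.float64(0.013966107687333196)) 229.03125 666.40625
```

carry_out:
  targets:
    - [-0.0064,-0.004,0.1,0,0,0]
    - [-0.0064,-0.004,0.18,0,0,0]
    - [-0.0064,-0.004,0.2174,0,0,0]
    - [-0.0064,-0.004,0.2174,0,0,0]
    - [-0.0064,-0.004,0.2174,0,0,0]

```text
clock: 18.08
eef_pos: [0.4504, -0.269, 0.0052]
eef_rot: [0.708, 0.707, 0.0, 0.001]
force: [-0.3, 0.5, -0.4]
finger_gap: 0.802
grip_force: 0.0
```

carry_out:
  targets:
    - [0,0,0,0,0,0]
    - [0,0,0,0,0,0]
    - [0,0,0,0,0,0]
    - [0,0,0,0,0,0]
  hand: 0

```text
clock: 18.58
eef_pos: [0.4501, -0.2691, 0.0047]
eef_rot: [0.708, 0.706, 0.0, 0.0]
force: [-0.9, 0.7, 7.0]
finger_gap: 0.561
grip_force: 30.0
```

```bash
python3 -c "
from h import *
mv(.4495,-.268,.13,0)"
```

```text
clock 18.6 pos [ 0.4501 -0.2691  0.0047] psi -0.1 gap 0.561 F [-0.8753  0.6552  7.0182]
shift [ 0.0026 -0.0013 -0.3133] turn [ 0.001  0.    -0.003]
```

carry_out:
  targets:
    - [0,0,-0.15,0,0,0]
    - [0,0,-0.31,0,0,0]
    - [0,0,-0.31,0,0,0]

```text
clock: 18.95
eef_pos: [0.4512, -0.2699, 0.1322]
eef_rot: [0.708, 0.706, 0.0, 0.004]
force: [0.3, 0.4, -0.8]
finger_gap: 0.56
grip_force: 30.0
```

carry_out:
  targets:
    - [0.7,0.19,0,0,0,0]
    - [0.7,0.19,0,0,0,0]
    - [0.7,0.19,0,0,0,0]
    - [0.7,0.19,0,0,0,0]
    - [0.7,0.19,0,0,0,0]

```text
clock: 19.58
eef_pos: [0.5263, 0.0135, 0.1274]
eef_rot: [0.707, 0.707, -0.0, -0.001]
force: [0.5, -0.7, -0.5]
finger_gap: 0.561
grip_force: 30.0
```

```bash
python3 -c "
from h import *
mv(.608,.289,.12,0)"
```

```text
clock 19.6 pos [0.5263 0.0135 0.1274] psi -0.0 gap 0.561 F [ 0.4959 -0.7268 -0.5155]
shift [0.6889 0.2039 0.0183] turn [-0.002 -0.    -0.001]
```

carry_out:
  targets:
    - [0.69,0.204,0.0,0,0,0]
    - [0.69,0.204,0.0,0,0,0]
    - [0.69,0.204,0.0,0,0,0]
    - [0.69,0.204,0.0,0,0,0]
    - [0.69,0.204,0.0,0,0,0]

```text
clock: 20.2
eef_pos: [0.6084, 0.2894, 0.1268]
eef_rot: [0.707, 0.707, -0.001, -0.0]
force: [0.4, 0.1, 0.3]
finger_gap: 0.565
grip_force: 30.0
```

carry_out:
  targets:
    - [0.01,0,0,0,0,0]
    - [0.01,0,0,0,0,0]

```text
clock: 20.45
eef_pos: [0.608, 0.2901, 0.1273]
eef_rot: [0.708, 0.706, -0.001, -0.0]
force: [-0.8, -0.1, -1.1]
finger_gap: 0.559
grip_force: 30.0
```

```bash
python3 -c "
from h import *
mv(.608,.289,.08,0)
cv2.imwrite('pics/g.png',cv2.resize(cv2.cvtColor(grab_frame('side')[90:190,240:340],4),None,fx=5,fy=5))"
```

```text
clock 20.4 pos [0.608  0.2901 0.1273] psi -0.1 gap 0.559 F [-0.7559 -0.0613 -1.0963]
shift [-0.0027  0.0003  0.1182] turn [-0.002  0.001 -0.002]
```

View pics/g.png

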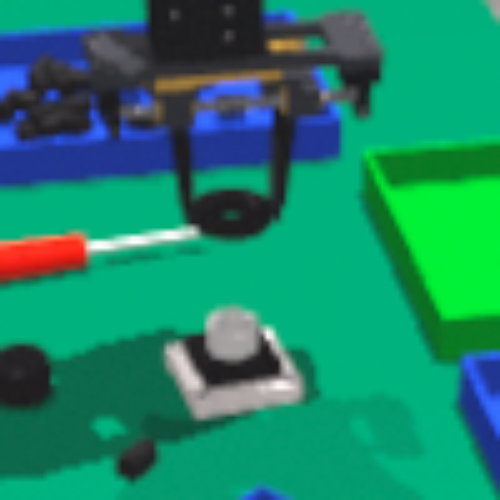

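carry_out:
  targets:
    - [-0.002,0,0.05,0,0,0]
    - [-0.002,0,0.1,0,0,0]
    - [-0.002,0,0.12,0,0,0]
    - [-0.002,0,0.12,0,0,0]
    - [-0.002,0,0.12,0,0,0]

```text
clock: 21.12
eef_pos: [0.609, 0.2897, 0.0812]
eef_rot: [0.708, 0.706, 0.001, 0.0]
force: [-0.7, 0.2, -1.0]
finger_gap: 0.558
grip_force: 30.0
```

```bash
python3 -c "
from h import *
mv(.608,.2895,.054,0)"
```

```text
clock 21.1 pos [0.609  0.2897 0.0812] psi -0.1 gap 0.558 F [-0.6635  0.2408 -0.972 ]
shift [-0.0006 -0.0026  0.0679] turn [ 0.001 -0.001 -0.003]
```

carry_out:
  targets:
    - [0,-0.0025,0.02,0,0,0]
    - [0,-0.0025,0.04,0,0,0]
    - [0,-0.0025,0.055,0,0,0]
    - [0,-0.0025,0.066,0,0,0]
    - [0,-0.0025,0.066,0,0,0]

```text
clock: 21.75
eef_pos: [0.6075, 0.2899, 0.0535]
eef_rot: [0.708, 0.706, -0.0, -0.0]
force: [0.2, -0.1, -0.8]
finger_gap: 0.56
grip_force: 30.0
```

carry_out:
  targets:
    - [0,0,0.002,0,0,0]
    - [0,0,0.003,0,0,0]
    - [0,0,0.003,0,0,0]

```text
clock: 22.12
eef_pos: [0.6077, 0.29, 0.0529]
eef_rot: [0.708, 0.706, 0.0, 0.0]
force: [-0.2, 0.2, -0.5]
finger_gap: 0.561
grip_force: 30.0
```

carry_out:
  targets:
    - [0,0,0.002,0,0,0]
    - [0,0,0.002,0,0,0]

```text
clock: 22.38
eef_pos: [0.6076, 0.2899, 0.0519]
eef_rot: [0.708, 0.706, 0.0, -0.0]
force: [0.8, 0.3, -0.8]
finger_gap: 0.559
grip_force: 30.0
```

carry_out:
  targets:
    - [0,0,0,0,0,0]
    - [0,0,0,0,0,0]
    - [0,0,0,0,0,0]
    - [0,0,0,0,0,0]
  hand: 0.8

```text
clock: 22.88
eef_pos: [0.6076, 0.2899, 0.0519]
eef_rot: [0.708, 0.706, 0.0, -0.0]
force: [1.0, -0.4, 0.6]
finger_gap: 0.799
grip_force: 0.0
```

carry_out:
  targets:
    - [0,0,-0.1,0,0,0]
    - [0,0,-0.2,0,0,0]
    - [0,0,-0.2,0,0,0]
    - [0,0,-0.2,0,0,0]

```text
clock: 23.38
eef_pos: [0.6073, 0.2898, 0.1314]
eef_rot: [0.708, 0.706, -0.0, -0.0]
force: [0.0, -0.7, -0.0]
finger_gap: 0.799
grip_force: 0.0
```

carry_out:
  targets:
    - [-0.7,0,0,0,0,0.4]
    - [-0.7,0,0,0,0,0.4]
    - [-0.7,0,0,0,0,0.4]
    - [-0.7,0,0,0,0,0.4]
    - [-0.7,0,0,0,0,0.4]

```text
clock: 24.0
eef_pos: [0.6063, 0.007, 0.1306]
eef_rot: [0.81, 0.586, -0.001, -0.001]
force: [-0.1, 0.6, 0.0]
finger_gap: 0.799
grip_force: 0.0
```

```bash
python3 -c "
from h import *
mv(.591,-.110,.09,-25)"
```

```text
clock 24.0 pos [0.6063 0.007  0.1306] psi -18.3 gap 0.799 F [-0.0788  0.5606  0.033 ]
shift [-0.2896  0.0554  0.1015] turn [-0.003  0.001  0.15 ]
```

carry_out:
  targets:
    - [-0.29,0.055,0.1,0,0,0.15]
    - [-0.29,0.055,0.1,0,0,0.15]
    - [-0.29,0.055,0.1,0,0,0.15]
    - [-0.29,0.055,0.1,0,0,0.15]
    - [-0.29,0.055,0.1,0,0,0.15]

```text
clock: 24.62
eef_pos: [0.5921, -0.106, 0.0919]
eef_rot: [0.842, 0.539, 0.0, -0.0]
force: [0.6, -0.4, 0.1]
finger_gap: 0.8
grip_force: 0.0
```

```bash
python3 -c "
from h import *
mv(.591,-.110,.0035,-25)
I={n:grab_frame(n) for n in('side','top')}
cv2.imwrite('pics/i.png',np.hstack([cv2.resize(cv2.cvtColor(I[n][y:y+100,x:x+100],4),None,fx=4,fy=4) for n,x,y in(('side',240,95),('top',140,130))]))"
```

```text
clock 24.6 pos [ 0.5921 -0.106   0.0919] psi -24.8 gap 0.800 F [ 0.6265 -0.4219  0.0975]
shift [-0.0104  0.0017  0.221 ] turn [-0.    -0.     0.005]
```

View pics/i.png

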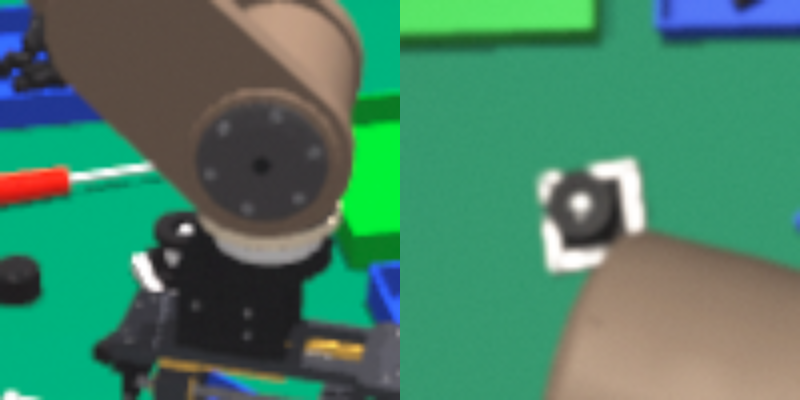

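carry_out:
  targets:
    - [-0.01,0.002,0.1,0,0,0]
    - [-0.01,0.002,0.18,0,0,0]
    - [-0.01,0.002,0.221,0,0,0]
    - [-0.01,0.002,0.221,0,0,0]
    - [-0.01,0.002,0.221,0,0,0]

```text
clock: 25.35
eef_pos: [0.5916, -0.1111, 0.0046]
eef_rot: [0.843, 0.538, 0.001, 0.001]
force: [0.3, 0.1, 0.9]
finger_gap: 0.805
grip_force: 0.0
```

carry_out:
  targets:
    - [0,0,0.002,0,0,0]
    - [0,0,0.002,0,0,0]
    - [0,0,0.002,0,0,0]
    - [0,0,0.002,0,0,0]
    - [0,0,0.002,0,0,0]
  hand: 0

```text
clock: 25.98
eef_pos: [0.591, -0.1112, 0.0029]
eef_rot: [0.843, 0.538, 0.0, 0.0]
force: [-0.7, 0.6, 3.0]
finger_gap: 0.483
grip_force: 30.0
```

```bash
python3 -c "
from h import *
mv(.591,-.110,.13,-25)"
```

```text
clock 26.0 pos [ 0.591  -0.1112  0.0029] psi -24.9 gap 0.483 F [-0.7078  0.6252  2.9935]
shift [ 0.0027 -0.0012 -0.3177] turn [ 0.    -0.     0.003]
```

carry_out:
  targets:
    - [0,0,-0.15,0,0,0]
    - [0,0,-0.27,0,0,0]
    - [0,0,-0.27,0,0,0]
    - [0,0,-0.27,0,0,0]

```text
clock: 26.48
eef_pos: [0.5905, -0.111, 0.11]
eef_rot: [0.843, 0.538, -0.0, -0.0]
force: [0.4, 0.3, -1.7]
finger_gap: 0.48
grip_force: 30.0
```

```bash
python3 -c "
from h import *
mv(.4418,.0875,.11,-25)"
```

```text
clock 26.5 pos [ 0.5905 -0.111   0.11  ] psi -24.9 gap 0.480 F [ 0.391   0.2765 -1.7421]
shift [ 0.2939 -0.546   0.0005] turn [-0.001  0.     0.003]
```

carry_out:
  targets:
    - [0.294,-0.546,0,0,0,0]
    - [0.294,-0.546,0,0,0,0]
    - [0.294,-0.546,0,0,0,0]
    - [0.294,-0.546,0,0,0,0]
    - [0.294,-0.546,0,0,0,0]

```text
clock: 27.1
eef_pos: [0.4391, 0.0897, 0.1096]
eef_rot: [0.842, 0.54, -0.002, -0.001]
force: [-0.4, 0.0, -1.4]
finger_gap: 0.48
grip_force: 30.0
```

carry_out:
  targets:
    - [0,0,0,0,0,0]
    - [0,0,0,0,0,0]

```text
clock: 27.35
eef_pos: [0.4428, 0.0867, 0.1102]
eef_rot: [0.843, 0.538, -0.0, -0.0]
force: [-0.4, 0.4, -0.6]
finger_gap: 0.482
grip_force: 30.0
```

```bash
python3 -c "
from h import *
mv(.4418,.0875,.065,-25)"
```

```text
clock 27.4 pos [0.4428 0.0867 0.1102] psi -24.9 gap 0.482 F [-0.3602  0.3988 -0.6491]
shift [ 0.0008 -0.0031  0.1129] turn [-0.001  0.     0.001]
```

carry_out:
  targets:
    - [0.001,-0.003,0.06,0,0,0]
    - [0.001,-0.003,0.113,0,0,0]
    - [0.001,-0.003,0.113,0,0,0]
    - [0.001,-0.003,0.113,0,0,0]

```text
clock: 27.85
eef_pos: [0.4418, 0.0879, 0.0658]
eef_rot: [0.843, 0.538, 0.0, 0.0]
force: [-0.1, 0.0, -0.6]
finger_gap: 0.482
grip_force: 30.0
```

```bash
python3 -c "
from h import *
mv(.4418,.0875,.019,-25)
cv2.imwrite('pics/j.png',cv2.resize(cv2.cvtColor(grab_frame('side')[140:240,190:310],4),None,fx=5,fy=5))"
```

```text
clock 27.9 pos [0.4418 0.0879 0.0658] psi -24.9 gap 0.482 F [-0.1394  0.048  -0.6053]
shift [-0.0008  0.0003  0.1171] turn [ 0.    -0.     0.002]
```

View pics/j.png

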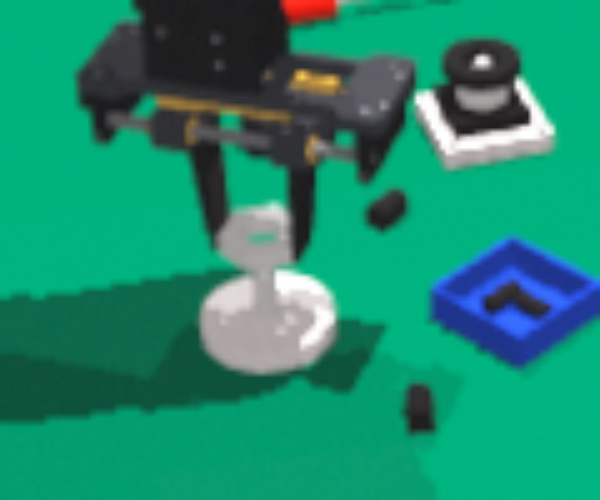

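carry_out:
  targets:
    - [-0.001,0,0.03,0,0,0]
    - [-0.001,0,0.055,0,0,0]
    - [-0.001,0,0.08,0,0,0]
    - [-0.001,0,0.1,0,0,0]
    - [-0.001,0,0.115,0,0,0]

```text
clock: 28.52
eef_pos: [0.4411, 0.0879, 0.0189]
eef_rot: [0.843, 0.538, -0.0, -0.0]
force: [0.0, 1.1, -1.1]
finger_gap: 0.476
grip_force: 30.0
```

carry_out:
  targets:
    - [0,0,0.002,0,0,0]
    - [0,0,0.003,0,0,0]
    - [0,0,0.003,0,0,0]

```text
clock: 28.9
eef_pos: [0.4413, 0.0879, 0.0185]
eef_rot: [0.843, 0.538, 0.0, 0.0]
force: [-0.6, 0.3, -1.0]
finger_gap: 0.481
grip_force: 30.0
```

carry_out:
  targets:
    - [0,0,0.002,0,0,0]
    - [0,0,0.002,0,0,0]

```text
clock: 29.15
eef_pos: [0.4413, 0.0879, 0.0178]
eef_rot: [0.843, 0.538, 0.0, 0.0]
force: [-0.4, 0.5, 5.6]
finger_gap: 0.478
grip_force: 30.0
```

carry_out:
  targets:
    - [0,0,0,0,0,0]
    - [0,0,0,0,0,0]
    - [0,0,0,0,0,0]
    - [0,0,0,0,0,0]
  hand: 0.75

```text
clock: 29.65
eef_pos: [0.4412, 0.0879, 0.0174]
eef_rot: [0.843, 0.538, -0.0, -0.0]
force: [-1.1, 0.7, 0.9]
finger_gap: 0.744
grip_force: 0.0
```

carry_out:
  targets:
    - [0,0,-0.1,0,0,0]
    - [0,0,-0.25,0,0,0]
    - [0,0,-0.25,0,0,0]
    - [0,0,-0.25,0,0,0]

```text
clock: 30.15
eef_pos: [0.4409, 0.0879, 0.1174]
eef_rot: [0.843, 0.538, 0.0, 0.0]
force: [-0.8, 0.1, 0.0]
finger_gap: 0.753
grip_force: 0.0
```

```bash
python3 -c "
from h import *
mv(.461,.299,.1,0)"
```

```text
clock 30.1 pos [0.4409 0.0879 0.1174] psi -24.9 gap 0.753 F [-0.8194  0.0859  0.0444]
shift [ 0.4999 -0.1765  0.0435] turn [ 0.    -0.    -0.553]
```

carry_out:
  targets:
    - [0.5,-0.1765,0.02,0,0,-0.55]
    - [0.5,-0.1765,0.02,0,0,-0.55]
    - [0.5,-0.1765,0.02,0,0,-0.55]
    - [0.5,-0.1765,0.02,0,0,-0.55]
    - [0.5,-0.1765,0.02,0,0,-0.55]

```text
clock: 30.78
eef_pos: [0.4604, 0.3001, 0.1075]
eef_rot: [0.707, 0.707, -0.001, -0.0]
force: [0.2, -0.0, 0.9]
finger_gap: 0.748
grip_force: 0.0
```

carry_out:
  targets:
    - [0,0,0,0,0,0]
    - [0,0,0,0,0,0]

```text
clock: 31.02
eef_pos: [0.4612, 0.2979, 0.1092]
eef_rot: [0.708, 0.706, -0.0, -0.0]
force: [0.9, 0.3, 0.7]
finger_gap: 0.747
grip_force: 0.0
```

```bash
python3 -c "
from h import *
mv(.461,.299,.008,0)
I={n:grab_frame(n) for n in('side','top')}
cv2.imwrite('pics/k_unviewed.png',cv2.resize(cv2.cvtColor(I['side'][140:240,190:310],4),None,fx=5,fy=5))
B=allb(I);a,b=find('cap',B);print(plane('side',a[0],.015),a[1])
a,b=find('hex',B,(.4418,.088));print(tri(a[0],b[0]),a[1],b[1])"
```

```text
clock 31.0 pos [0.4612 0.2979 0.1092] psi -0.2 gap 0.747 F [0.9337 0.3073 0.6999]
shift [ 0.0028 -0.0003  0.2531] turn [-0.001  0.    -0.004]
[0.5253 0.1874 0.015 ] 49.34375
(array([0.4409, 0.0877, 0.0123]), np.float64(0.0022662780128514066)) 450.71875 625.25
```

carry_out:
  targets:
    - [0.003,0,0.1,0,0,0]
    - [0.003,0,0.2,0,0,0]
    - [0.003,0,0.253,0,0,0]
    - [0.003,0,0.253,0,0,0]
    - [0.003,0,0.253,0,0,0]

```text
clock: 31.75
eef_pos: [0.4617, 0.3002, 0.0092]
eef_rot: [0.708, 0.706, 0.001, 0.0]
force: [0.2, -0.2, 0.4]
finger_gap: 0.751
grip_force: 0.0
```

carry_out:
  targets:
    - [0,0,0,0,0,0]
    - [0,0,0,0,0,0]
    - [0,0,0,0,0,0]
    - [0,0,0,0,0,0]
    - [0,0,0,0,0,0]
  hand: 0

```text
clock: 32.38
eef_pos: [0.4613, 0.3003, 0.0086]
eef_rot: [0.708, 0.706, 0.0, 0.0]
force: [-1.0, -0.7, 4.9]
finger_gap: 0.431
grip_force: 30.0
```

carry_out:
  targets:
    - [0,0,-0.15,0,0,0]
    - [0,0,-0.3,0,0,0]
    - [0,0,-0.3,0,0,0]
    - [0,0,-0.3,0,0,0]

```text
clock: 32.88
eef_pos: [0.4608, 0.3001, 0.1278]
eef_rot: [0.708, 0.706, -0.0, -0.0]
force: [0.2, 0.8, -0.4]
finger_gap: 0.436
grip_force: 30.0
```

```bash
python3 -c "
from h import *
mv(.4418,.088,.13,0)"
```

```text
clock 32.9 pos [0.4608 0.3001 0.1278] psi -0.1 gap 0.436 F [ 0.2482  0.7639 -0.4383]
shift [-0.5303 -0.0465 -0.0054] turn [-0.001  0.    -0.003]
```

carry_out:
  targets:
    - [-0.53,-0.0465,0,0,0,0]
    - [-0.53,-0.0465,0,0,0,0]
    - [-0.53,-0.0465,0,0,0,0]
    - [-0.53,-0.0465,0,0,0,0]
    - [-0.53,-0.0465,0,0,0,0]

```text
clock: 33.5
eef_pos: [0.4416, 0.087, 0.1271]
eef_rot: [0.709, 0.705, -0.001, -0.001]
force: [0.3, 0.8, -0.7]
finger_gap: 0.436
grip_force: 30.0
```

carry_out:
  targets:
    - [0,0,0.06,0,0,0]
    - [0,0,0.12,0,0,0]
    - [0,0,0.12,0,0,0]
    - [0,0,0.12,0,0,0]

```text
clock: 34.0
eef_pos: [0.4422, 0.0889, 0.0804]
eef_rot: [0.708, 0.707, -0.0, -0.0]
force: [0.4, -0.5, -0.6]
finger_gap: 0.436
grip_force: 30.0
```

```bash
python3 -c "
from h import *
mv(.4418,.088,.037,0)
cv2.imwrite('pics/l.png',cv2.resize(cv2.cvtColor(grab_frame('side')[140:240,190:310],4),None,fx=5,fy=5))"
```

```text
clock 34.0 pos [0.4422 0.0889 0.0804] psi -0.1 gap 0.436 F [ 0.4026 -0.4554 -0.6186]
shift [-0.0023 -0.0011  0.1085] turn [-0.001 -0.    -0.002]
```

View pics/l.png

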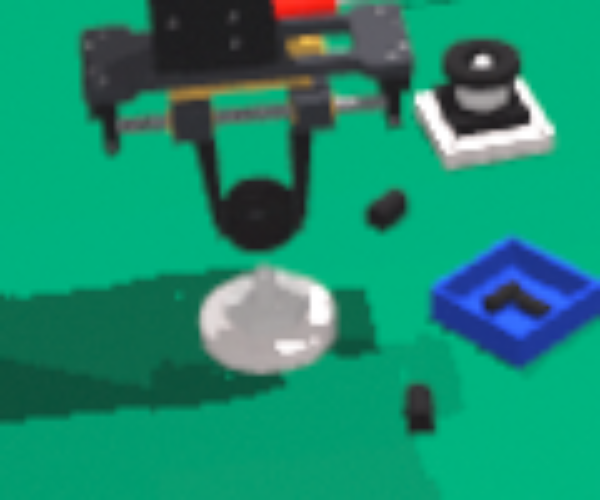

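```bash
python3 -c "
from h import *
g=grab_frame('side')
print(g[168:194,230:254].max(2))
from h import *
m=camera_model('side');T=np.linalg.inv(m['pose'])
def pr(p):
    c=T[:3,:3]@p+T[:3,3];return cv2.projectPoints(c.reshape(1,1,3),np.zeros(3),np.zeros(3),m['intrinsics'],m['distortion'])[0].ravel()
for z,r in((.072,.021),(.097,.021),(.102,.017)):
    P=np.array([pr(np.array([.4422+r*np.cos(t),.0889+r*np.sin(t),z])) for t in np.linspace(0,6.3,60)]);print(z,P.min(0),P.max(0))
"
```

```text
[[ 38  40  40 152 179 179 180 179 179 179 179 178 179 179 178 179 179 137
   69  32  32  31 132 172]
 [ 32  31  35 141 175 178 179 179 179 179 180 179 178 179 179 179 179 137
   71  35  32  29 151 179]
 [ 31  31  33 111 166 179 178 178 180 179 178 180 179 179 180 179 180 137
   71  34  30  32 150 179]
 [ 47  32  32  97 161 180 179 179 179 179 179 179 179 180 179 179 179 145
   80  35  33  31 151 179]
 [ 65  31  32  96 161 178 179 179 179 178 178 179 179 179 180 179 179 157
   92  35  31  43 152 178]
 [ 73  30  30  85 158 179 179 179 179 178 179 179 179 179 179 179 179 166
   99  34  33  59 154 178]
 [ 95  31  31  64 156 179 178 179 179 170 160 156 163 166 175 178 179 179
  111  35  31  57 154 179]
 [113  38  32  54 154 178 179 164 149 126  97  87 108 116 136 149 170 179
  111  36  33  58 154 179]
 [124  55  31  38 151 179 159 113  58  37  37  37  36  37  36  53 128 160
  105  37  30  57 153 179]
 [142  73  31  38 152 159  99  44  35  37  36  35  32  32  34  33  49 100
   83  43  32  71 156 179]
 [165  96  32  38 133 103  39  36  36  36  35  33  33  32  33  33  33  33
   58  46  32  8
[... 964 characters left out ...]
2  32  32  33  34  33  62 111
  164 179 178 179 179 178]
 [179 179 179 179 178 179 154 111  66  48  46  37  44  48  63 105 133 168
  179 179 179 179 179 179]
 [179 179 179 178 180 180 178 163 137 125 126 120 123 125 136 168 179 178
  179 179 179 178 179 178]
 [178 179 178 180 179 178 178 179 179 179 179 179 179 179 179 178 179 180
  179 178 179 179 178 179]
 [179 179 178 179 179 179 179 179 179 179 179 177 176 177 178 179 179 179
  179 179 179 179 178 179]
 [179 164 155 157 156 156 156 156 156 156 158 166 168 169 173 184 185 180
  179 179 179 178 179 179]]
0.072 [235.4106 182.9367] [249.6559 191.1254]
0.097 [234.7262 175.9473] [249.1511 184.0526]
0.102 [235.9666 175.2811] [247.6728 181.828 ]
```

carry_out:
  targets:
    - [-0.002,-0.001,0.03,0,0,0]
    - [-0.002,-0.001,0.055,0,0,0]
    - [-0.002,-0.001,0.075,0,0,0]
    - [-0.002,-0.001,0.09,0,0,0]
    - [-0.002,-0.001,0.1,0,0,0]

```text
clock: 34.72
eef_pos: [0.4417, 0.0875, 0.0398]
eef_rot: [0.708, 0.706, -0.0, -0.0]
force: [-0.3, 0.7, -0.1]
finger_gap: 0.432
grip_force: 30.0
```

carry_out:
  targets:
    - [0,0,0.004,0,0,0]
    - [0,0,0.006,0,0,0]
    - [0,0,0.006,0,0,0]

```text
clock: 35.1
eef_pos: [0.4419, 0.0875, 0.038]
eef_rot: [0.708, 0.706, 0.0, 0.0]
force: [-0.4, 0.2, -0.0]
finger_gap: 0.432
grip_force: 30.0
```

carry_out:
  targets:
    - [0,0,0.003,0,0,0]
    - [0,0,0.005,0,0,0]
    - [0,0,0.005,0,0,0]

```text
clock: 35.48
eef_pos: [0.4418, 0.0875, 0.0359]
eef_rot: [0.708, 0.706, 0.0, -0.0]
force: [0.4, 0.3, -0.2]
finger_gap: 0.435
grip_force: 30.0
```

carry_out:
  targets:
    - [0,0,0.001,0,0,0]
    - [0,0,0.001,0,0,0]

```text
clock: 35.72
eef_pos: [0.4418, 0.0875, 0.0356]
eef_rot: [0.708, 0.706, 0.0, 0.0]
force: [-0.6, 0.1, 0.9]
finger_gap: 0.435
grip_force: 30.0
```

carry_out:
  targets:
    - [0,0,0,0,0,0]
    - [0,0,0,0,0,0]
    - [0,0,0,0,0,0]
    - [0,0,0,0,0,0]
  hand: 0.75

```text
clock: 36.22
eef_pos: [0.4418, 0.0875, 0.0355]
eef_rot: [0.708, 0.706, 0.0, -0.0]
force: [0.3, -0.2, 1.3]
finger_gap: 0.739
grip_force: 0.0
```

carry_out:
  targets:
    - [0,0,-0.1,0,0,0]
    - [0,0,-0.25,0,0,0]
    - [0,0,-0.4,0,0,0]
    - [0,0,-0.4,0,0,0]

```text
clock: 36.72
eef_pos: [0.4432, 0.0876, 0.1993]
eef_rot: [0.708, 0.706, 0.003, 0.003]
force: [-0.4, -0.3, -0.8]
finger_gap: 0.75
grip_force: 0.0
```

carry_out:
  targets:
    - [-0.7,0.0,0,0,0,0]
    - [-0.7,0.0,0,0,0,0]
    - [-0.7,0.0,0,0,0,0]
    - [-0.7,0.0,0,0,0,0]
    - [-0.7,0.0,0,0,0,0]

```text
clock: 37.35
eef_pos: [0.4405, -0.1952, 0.1944]
eef_rot: [0.709, 0.705, -0.0, -0.001]
force: [0.5, 0.5, -0.4]
finger_gap: 0.751
grip_force: 0.0
```

```bash
python3 -c "
from h import *
B=allb()
a,b=find('cap',B,(.4418,.088));print(tri(a[0],b[0]),a[1],b[1],a[2].min(0),a[2].max(0))
a,b=find('ring',B,(.608,.29));print(tri(a[0],b[0]),a[1],b[1])
m=camera_model('side');T=np.linalg.inv(m['pose'])
for z,r in((.027,.021),(.052,.021),(.057,.017)):
    P=np.array([[.4418+r*np.cos(t),.0875+r*np.sin(t),z] for t in np.linspace(0,6.3,60)])@T[:3,:3].T+T[:3,3]
    P=cv2.projectPoints(P,np.zeros(3),np.zeros(3),m['intrinsics'],m['distortion'])[0][:,0];print(z,P.min(0),P.max(0))
"
```

```text
(array([0.4263, 0.0859, 0.0458]), np.float64(0.02584910222068344)) 762.875 107.5625 [216.625 183.375] [251.875 217.625]
(array([0.5371, 0.2803, 0.0219]), np.float64(0.14254721017300612)) 5560.9375 285.5
0.027 [236.5004 195.3761] [250.4463 203.7142]
0.052 [235.8445 188.6838] [249.9622 196.9495]
0.057 [237.0613 188.0938] [248.5175 194.7724]
```

carry_out:
  targets:
    - [0.75,0.1,-0.1,0,0,0]
    - [0.75,0.1,-0.1,0,0,0]
    - [0.75,0.1,-0.1,0,0,0]
    - [0.75,0.1,-0.1,0,0,0]
    - [0.75,0.1,-0.1,0,0,0]

```text
clock: 38.08
eef_pos: [0.481, 0.1104, 0.2352]
eef_rot: [0.707, 0.707, -0.0, -0.0]
force: [0.7, -0.3, -0.8]
finger_gap: 0.75
grip_force: 0.0
```

carry_out:
  targets:
    - [0.7,-0.3,0,0,0,0]
    - [0.7,-0.3,0,0,0,0]
    - [0.7,-0.3,0,0,0,0]
    - [0.7,-0.3,0,0,0,0]
    - [0.7,-0.3,0,0,0,0]

```text
clock: 38.7
eef_pos: [0.36, 0.3898, 0.2348]
eef_rot: [0.707, 0.707, -0.001, -0.0]
force: [0.6, -0.3, -0.4]
finger_gap: 0.749
grip_force: 0.0
```

carry_out:
  targets:
    - [0.45,-0.5,0,0,0,0]
    - [0.45,-0.5,0,0,0,0]
    - [0.45,-0.5,0,0,0,0]
    - [0.45,-0.5,0,0,0,0]
    - [0.45,-0.5,0,0,0,0]

```text
clock: 39.33
eef_pos: [0.1589, 0.5694, 0.2344]
eef_rot: [0.706, 0.708, -0.001, 0.0]
force: [0.8, 0.2, -0.6]
finger_gap: 0.751
grip_force: 0.0
```

```bash
python3 -c "
from h import *
I={n:grab_frame(n) for n in('side','top')}
B=allb(I)
a,b=find('cap',B,(.4418,.088));print(tri(a[0],b[0]),a[1],b[1],a[2].min(0),a[2].max(0))
a,b=find('ring',B,(.608,.29));print(tri(a[0],b[0]),a[1],b[1],a[2].min(0),a[2].max(0))
print(I['side'][184:206,232:254].max(2))
print(state()['eef_pos'])
"
```

```text
(array([0.4392, 0.0872, 0.0439]), np.float64(0.0005420304888577763)) 166.375 108.0625 [235.125 187.875] [249.125 202.625]
(array([0.6052, 0.2885, 0.0387]), np.float64(0.0015725751156407165)) 289.40625 288.25 [276.625 147.375] [295.375 166.625]
[[177 176 176 177 177 177 176 176 177 177 177 177 177 177 177 176 178 177
  177 177 177 177]
 [177 177 176 177 176 176 177 177 177 177 177 176 177 177 177 176 177 177
  177 177 177 177]
 [177 177 177 177 177 177 177 176 177 177 177 176 176 176 177 177 177 177
  177 177 177 177]
 [177 176 177 177 177 177 177 177 164 157 156 156 163 174 177 177 177 176
  177 177 177 177]
 [177 177 177 177 177 177 164 150 116  97  98  98 115 139 149 169 176 177
  177 176 177 177]
 [178 177 177 177 168 152 116  72  59  57  56  56  57  58  69 130 159 173
  177 178 177 177]
 [176 177 177 168 132  81  58  56  57  56  57  56  57  57  57  68 117 164
  178 177 176 178]
 [177 177 177 154  92  57  57  57  56  57  56  57  57  57  58  56  83 156
  176 176 177 177]
 [177 178 178 143  82  54  58  61  59  58  59  58  57  59  58  55  48 139
  173 177 177 177]
 [177 177 177 120  
[... 513 characters left out ...]
33 149
  253 253 255 255]
 [255 255 255 248 131  31  32  32  31  32  32  31  33  33  34  32  32 205
  245 234 255 255]
 [255 255 255 236 140  52  32  32  32  32  31  32  31  33  32  32  96 221
  216 212 255 255]
 [255 255 254 215 155 108  61  37  32  32  33  32  32  32  96 222 235 237
  202 224 255 255]
 [255 255 253 194 165 150 122  95  72  65  64  65 119 169 196 253 253 226
  189 252 255 255]
 [255 255 254 215 160 160 159 164 169 157 149 136 175 225 223 218 218 188
  235 255 255 255]
 [255 255 255 254 211 161 160 182 210 200 192 178 169 169 167 166 167 196
  253 255 255 255]
 [255 255 255 255 254 222 172 160 163 167 169 170 170 170 168 167 167 242
  255 255 255 255]]
[0.1606 0.5686 0.2346]
```

```bash
python3 -c "
from workcell import *
print(close_job())"
```

```text
the job is handed in; nothing more can be done
None
```

I handed the job in at about 39 s: flange, sleeve and ring are on the square fixture, and hex ring and cap on the round one. The camera checks and contact forces agree with all five being fully down. I didn't grip or knowingly touch the dish, screwdriver or bottle.

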